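Clip a glaze test tile into the spring-clip fixture

ROBOT

A 6-joint arm with a two-finger parallel gripper is mounted at the origin on the work surface; the furniture and walls round the work are solid. World frame = base frame: x ahead of the robot, y to its left, z up, the work surface at z = 0. Lengths are in m, angles in rad, forces in N, time in s.
With the tool pointing down it reaches from about 0.3 to 0.875 m from the base axis. Payload 6.4 kg.
Tool frame: the origin (TCP) lies midway between the tips of the shut fingers; the grasp point (between the pads) lies 19 mm behind it; x points along the fingers, y is the direction in which the jaws open and shut, and the axes are right-handed (so a half turn about x gives the same grasp; the last joint's range is limited). The gripper opens to 85 mm and grips with 20 to 120 N. Pads are 22 mm wide; open, the fingers measure 114 mm over their backs; the gripper's body (76 mm by 85 mm) begins 54 mm behind the grasp point. The pads swing forward as they close: fully open they stand 13 mm farther back than shut.
Start: joints at [1.127, 0.181, 1.607, -0, 1.354, -0.206], TCP at [0.135, 0.559, 0.231] pointing down, gripper open.
Joint ranges: [-2.99, 2.99], [-0.89, 2.07], [0.3, 2.58], [-1.14, 4.28], [0, 2.63], [-3.12, 3.12]. Speed limits (rad/s): [2.57, 2.57, 3.01, 3.14, 3.14, 3.14].

INTERFACE

Orientations are given as a unit quaternion [w, x, y, z].
In Python, from bench import ctrl gives the robot as it stands.
- The arm moves only by the tool servo_tool, never from a script. Its argument "targets" is a list of rows, each a list of 7 numbers: the turn, a rotation vector about the tool's x, y, z in rad, then the shift along the tool's x, y, z in mm, then the opening, from -1 (shut) to 1 (fully open). A call has exactly 8 rows; each row is the pose to reach, as a shift and turn from the pose measured when the call began, along the tool's axes at that moment; what a row does not reach only later rows make up. A row lasts 1/8 s, in which the tool goes at most 62.5 mm and 10.7 degrees, less where a joint would pass 70% of its speed; a pose out of reach is approached as far as the arm can. A call with a gripper value outside its range is refused whole. The fingers move at their own pace and stop on an object; the grip force is fixed at half the most. Time passes only in rows, so rows that repeat a pose let the fingers close, or fill a call up. It gives the time, the measured TCP pose, the force and the opening at its end, in the units of the state.
- ctrl.get_obs(): the state, without advancing time (a new reading comes with each control period).
- ctrl.camera(name): name is "scene" or "top" or "wrist"; returns a dict with "pixels" (400x640x3 uint8, blue, green, red), "intrinsics" (3x3 intrinsics, pixels), "R" (3x3) and "t" (3): a world point X has camera coordinates R X + t; the wrist camera has in their place "tool_from_camera" (4x4, takes a point from camera to tool coordinates, whose origin is the TCP and whose axes are the tool frame's). Camera axes: x right, y down, z forward; pixel columns grow to the right and rows downward; lengths in m; the calibration is good to about 2 mm. A picture is of the moment at which its call begins: read the wrist's pose just before it. There is no depth.
- ctrl.hand_in(): hands the job in, once; it reports no verdict.
The state is a dict: "time_s": time; "q": joint angles; "dq": joint speeds; "joint_efforts": joint torques, N m; "eef_pos": TCP position; "eef_rot": TCP orientation; "wrist_force": force on the tool from outside, world axes, zero at the start; "torque": the same for the moment, N m; "opening": opening from 0.0 (shut) to 1.0 (fully open).
Only numpy, scipy, OpenCV 4.12 (cv2) and the standard library are available. Lean on these libraries where they do the work, as an engineer would, in place of code of your own. Each camera call takes 0.05 s, during which the arm holds its last target.

TASK

A glaze test tile lies in the lane of the spring-clip fixture. With one fingertip press the clip's long side bar down and keep it down so that the jaw stays raised, while the other fingertip pushes the tile along the lane, beneath the jaw, fully home against the end stop; then let the clip close on the tile and move clear. Only push the tile, never lift it, and leave the other things on the bench alone.

Things in the scene. Friction and masses are not known exactly. Their poses are not given: they have to be found in the camera images.
- fixture: Aluminium fixture fixed to the bench. Base plate 180 (x) x 122 (y) x 10 mm, reaching x -90 to +90, y -34 to +88 mm. Origin on the bench surface under the middle of the lane; x runs along the lane, away from the robot towards the end stop; y left; z up. All 'fixture x, y' below are in this frame. A spring clip rocks on a hinge left of the lane.
- lane_floor (a point): Middle of the lane floor (plate top, 10 mm above the bench, at fixture x 0, y 0). The lane is 43 mm wide, centred on y = 0, between two dark rails 6 mm wide and 6 mm high (tops 16 mm above the bench, x -85 to +75 mm), and open at its near end.
- stop_face (a point): Middle of the dark end stop's face towards the lane, at fixture x +75 mm; the stop's top is 24 mm above the bench.
- hinge_line (a point): Point on the clip's hinge line, which runs parallel to fixture x at y +34 mm, 18 mm above the bench, in a steel barrel about 8 mm thick. The rocking clip has a long press bar on the left of this line and a jaw that reaches over the lane on its right.
- clip (a joint): Angle of the sprung clip, rad: 0 at rest (bar up, jaw down), 0.42 bar level, 0.49 hard stop. At rest the jaw shoe is 3 mm over the lane floor and its square end blocks the tile; at 0.42 it is 16 mm over it. The tile passes freely from 0.34 to 0.49; closed on the tile it reads about 0.29. At 0.42 pressing takes 5 N, 26 mm left of the hinge line, anywhere along the bar; against the stop friction grows. The spring returns it.
- press_bar (a point): Middle of the press bar's upper face. Ribbed steel plate 3 mm thick, fixture x -82 to +30, y +43 to +81 mm. At rest it slopes 24 degrees, outer edge up (this point 27 mm above the bench); at 0.42 rad it is level, face 16.5 mm above the bench: a fingertip can slide along it while the other, level with it in the lane, is 6.5 mm over the floor and 5.5 mm below the tile's top. At the stop this point is 2 mm lower.
- jaw_shoe (a point): Middle of the underside of the jaw's rubber shoe. The jaw is 28 mm long along the lane (fixture x +40 to +68 mm); the shoe is 8 mm wide, at about fixture y +4 mm. Jaw top when raised: about 35 mm above the bench.
- tile_center (a point): Centre of the dark glazed test tile, 62 (its x, along the lane) x 40 x 12 mm, about 60 g, loose on the lane floor between the rails, on the near side of the jaw and clear of it. Its centre is 6 mm above the lane floor. Home against the end stop, its centre is at fixture x +44 mm.
- spare_tile_a: Bystander: pale tile, 59x47x15 mm, loose on the bench to the right; origin at its underside. Leave alone.
- spare_tile_b: Bystander: olive tile, 57x41x14 mm, loose on the bench to the right; origin at its underside. Leave alone.
- glaze_jar: Bystander: small glaze jar with a white lid, 53 mm wide, 61 mm high, loose to the left; origin at its underside. Leave alone.
- cup: Bystander: pale cup, 66 mm wide, 66 mm high, loose to the left; origin at its underside. Leave alone.
There are look-alikes about, which are no part of the job. Leave any brown look-alike of the fixture alone. Leave any blue look-alike of the part that bears tile_center alone.

How it is judged:
By the outcome, as a careful person would: the job done as asked, in the order asked, and still so for the second after the job is handed in, with the robot touching nothing.
It also fails if it takes over 51 s, if anything falls off the work surface, if the arm or the gripper's body presses on something with over 40 N, if the wrist force passes 120 N, or if a joint passes its speed limit or range.

## Working session

There is one attempt and no reset: what is moved stays moved. The work goes in short steps, Python scripts to look and compute and a tool call to move; the robot and the scene stay as the last step left them, time stands still between calls to the robot, and variables do not carry over. Pictures are saved under pics/ and viewed, and the job is handed in when it is done.

Besides the shell and the picture viewer there is one more tool, called after "Request:" by a JSON object that holds its "op" and its "data". servo_tool: Moves the arm, as the interface text tells. Its arguments: {"type":"object","properties":{"targets":{"type":"array","items":{"type":"array","items":{"type":"number"}}}},"required":["targets"]}

```bash
ls; mkdir -p pics
cat > h.py <<'E'
import numpy as np, cv2
from bench import ctrl
def snap(n,f):
    c=ctrl.camera(n); cv2.imwrite('pics/'+f,c['pixels']); return c
def ray(c,u,v,z):
    K=np.array(c['intrinsics']);R=np.array(c['R']);t=np.array(c['t'])
    d=R.T@np.linalg.inv(K)@np.array([u,v,1.]);o=-R.T@t
    return o+d*(z-o[2])/d[2]
def proj(c,X):
    p=np.array(c['intrinsics'])@(np.array(c['R'])@np.array(X)+np.array(c['t']));return p[:2]/p[2]
E
python3 - <<'E'
from h import *
import pickle
print(ctrl.get_obs())
for n in('scene','top','wrist'):
    c=snap(n,n+'0.png');pickle.dump(c,open(n+'0.pkl','wb'))
    print(n,{k:np.round(v,3).tolist() for k,v in c.items() if k!='pixels'})
E
```

```text
pics
{'time_s': 0.0, 'q': array([ 1.12667642e+00,  1.81526128e-01,  1.60801040e+00,  1.28316673e-05,
        1.35383257e+00, -2.06326462e-01]), 'dq': array([-0.00053216,  0.00028062,  0.00035913, -0.00010431,  0.00117262,
       -0.0004609 ]), 'joint_efforts': array([ 9.93897265e-04, -4.44869971e+01, -3.51339054e+01, -2.14817169e-04,
        9.34710726e-03,  3.80826592e-06]), 'eef_pos': array([0.13519341, 0.55830265, 0.2303914 ]), 'eef_rot': array([ 0.70190941,  0.08328195,  0.70231917, -0.08446941]), 'wrist_force': array([-0.51584824,  0.24834217, -0.21701397]), 'torque': array([ 0.00382679,  0.01449779, -0.01194894]), 'opening': 0.9995326519346435}
scene {'intrinsics': [[412.427, 0.0, 321.927], [0.0, 412.427, 201.52], [0.0, 0.0, 1.0]], 'R': [[0.803, -0.596, 0.01], [-0.27, -0.38, -0.885], [0.531, 0.708, -0.466]], 't': [-0.374, 0.198, 0.954]}
top {'intrinsics': [[467.04, 0.0, 320.55], [0.0, 467.04, 196.909], [0.0, 0.0, 1.0]], 'R': [[-0.012, -1.0, -0.022], [-0.993, 0.014, -0.121], [0.121, 0.02, -0.992]], 't': [0.029, 0.513, 1.232]}
wrist {'intrinsics': [[293.118, 0.0, 319.996], [0.0, 293.118, 195.498], [0.0, 0.0, 1.0]], 'tool_from_camera': [[0.0, -0.319, 0.948, -0.143], [1.0, -0.001, -0.0, -0.001], [0.001, 0.948, 0.319, -0.083], [0.0, 0.0, 0.0, 1.0]]}
```

View pics/scene0.png

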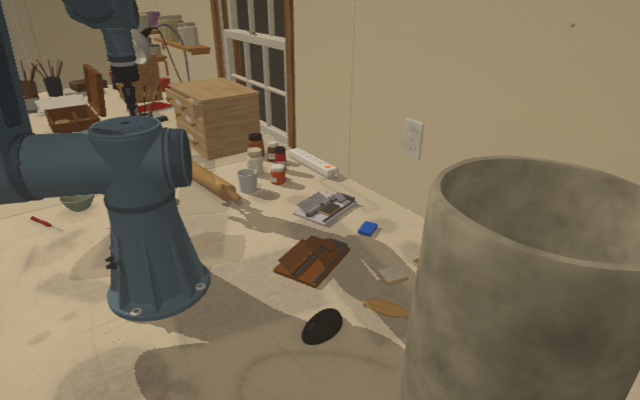

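View pics/top0.png

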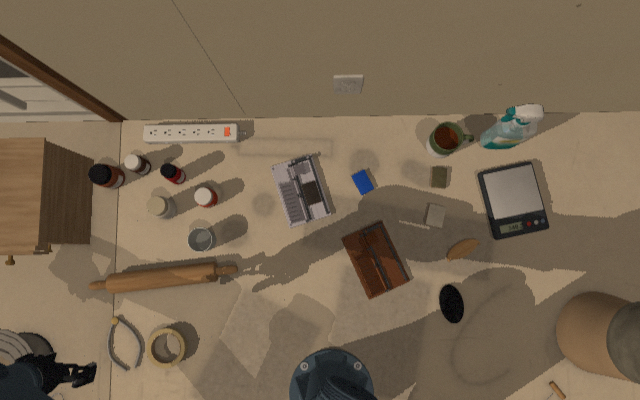

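View pics/wrist0.png

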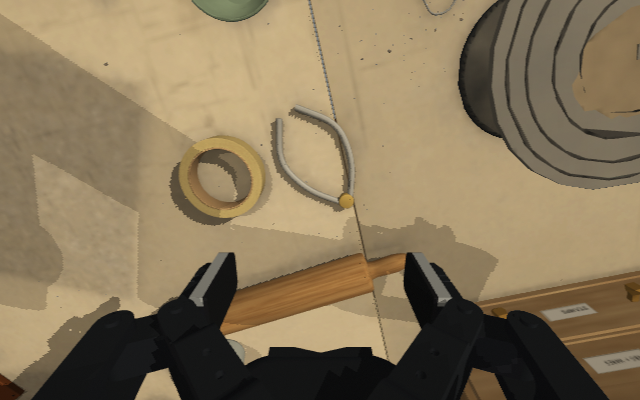

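The real fixture is the grey one at about (302,190) in the top view, and the brown look-alike is at (375,260). I'll zoom in on the grey one.

Run:
```python
from h import *
import pickle
c=pickle.load(open('top0.pkl','rb'));p=c['pixels'][140:240,250:350]
cv2.imwrite('pics/topz.png',cv2.resize(p,None,fx=6,fy=6,interpolation=cv2.INTER_CUBIC))
c2=pickle.load(open('scene0.pkl','rb'));p=c2['pixels'][180:235,280:370]
cv2.imwrite('pics/scz.png',cv2.resize(p,None,fx=8,fy=8,interpolation=cv2.INTER_CUBIC))
for u,v in((302,190),(375,260)):print(ray(c,u,v,0.01))
```

```text
[0.53603301 0.07342861 0.01      ]
[ 0.34245827 -0.12250291  0.01      ]
```

View pics/topz.png

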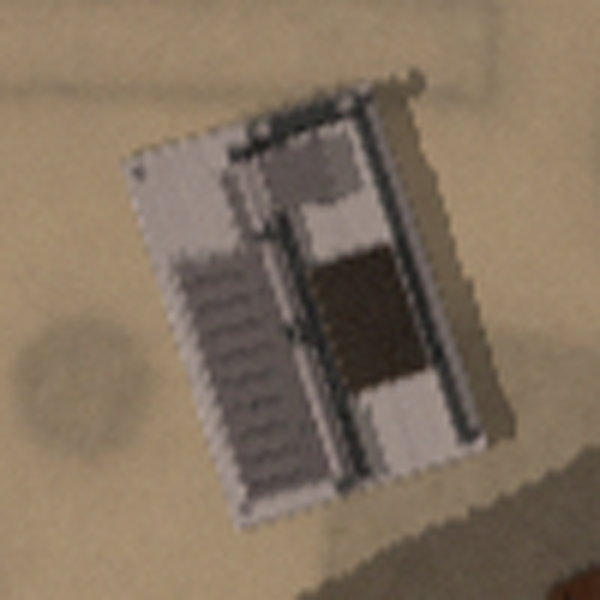

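View pics/scz.png

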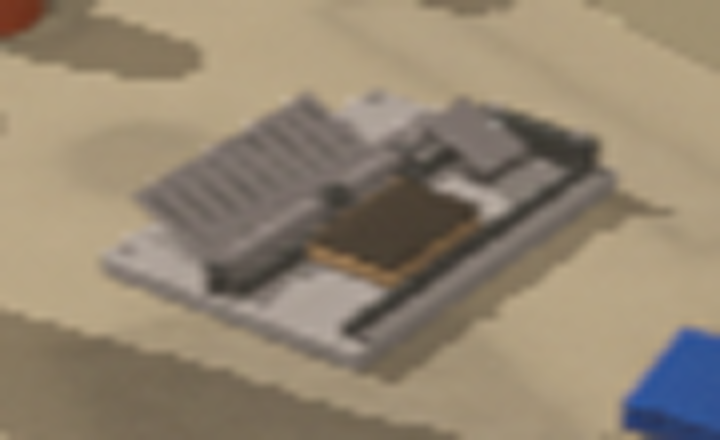

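```bash
cat >> h.py <<'E'
from scipy.spatial.transform import Rotation as Ro
def pose():
    o=ctrl.get_obs();w=o['eef_rot'];return np.array(o['eef_pos']),Ro.from_quat([w[1],w[2],w[3],w[0]]),o
def goal(target,yaw,pitch=0):
    # tool x down, tool y along fixture +-y
    p,R,o=pose();best=None
    for s in(1,-1):
        y=s*np.array([-np.sin(yaw),np.cos(yaw),0]);x=np.array([0,0,-1.]);G=Ro.from_matrix(np.c_[x,y,np.cross(x,y)])
        rv=(R.inv()*G).as_rotvec();sh=R.inv().apply(np.array(target)-p)*1000
        print('sign',s,'rotvec',np.round(rv,4),'shift',np.round(sh,2),'deg',np.degrees(np.linalg.norm(rv)).round(1))
E
python3 - <<'E'
from h import *
import pickle
c=pickle.load(open('top0.pkl','rb'))
f=lambda u,v,z:ray(c,250+u/6,140+v/6,z)[:2]
TL,BL,BR=f(125,160,.01),f(240,528,.01),f(487,443,.01)
print(TL,BL,BR,np.linalg.norm(TL-BL),np.linalg.norm(BR-BL))
d=TL-BL;yaw=np.arctan2(d[1],d[0]);d2=BL-BR;print(yaw,np.arctan2(-d2[0],d2[1]))
ex=d/np.linalg.norm(d);ey=np.array([-ex[1],ex[0]])
for nm,P,fx,fy in(('TL',TL,90,88),('BL',BL,-90,88),('BR',BR,-90,-34)):print(nm,P-ex*fx/1e3-ey*fy/1e3)
p,R,o=pose();print(R.as_matrix().round(3))
g=pickle.load(open('top0.pkl','rb'))
O=(TL-ex*.09-ey*.088+BR+ex*.09+ey*.034)/2
t=np.mean([f(313,280,.022),f(393,245,.022),f(428,370,.022),f(352,392,.022)],axis=0)-O;print('tile',t@ex,t@ey)
goal([O[0],O[1],0.2],yaw)
E
```

```text
[0.60274023 0.15967442] [0.43173095 0.1069679 ] [ 0.46902849 -0.00603049] 0.17894734166231333 0.11899471645301124
0.29897044006120654 0.3188119245840677
TL [0.54265182 0.0490698 ]
BL [0.54365778 0.04937985]
BR [0.54502187 0.05296956]
[[-0.001  0.236  0.972]
 [-0.001  0.972 -0.236]
 [-1.    -0.001 -0.   ]]
tile -0.020444053000020068 0.0007463196539523348
sign 1 rotvec [-0.5368 -0.0006  0.0012] shift [  30.97 -396.85  516.63] deg 30.8
sign -1 rotvec [2.6048e+00 1.6000e-03 8.0000e-04] shift [  30.97 -396.85  516.63] deg 149.2
```

Request:
{"op": "servo_tool", "data": {"targets": [[-0.05,0,0,2,-26,34,0.08],[-0.12,0,0,4,-62,80,0.08],[-0.19,0,0,6,-98,128,0.08],[-0.26,0,0,9,-136,178,0.08],[-0.33,0,0,12,-174,228,0.08],[-0.4,0,0,15,-212,278,0.08],[-0.46,0,0,18,-250,328,0.08],[-0.52,0,0,21,-290,379,0.08]]}}

```text
time_s: 1.15
eef_pos: [0.4338, 0.1886, 0.21]
eef_rot: [0.7, -0.1, 0.7, 0.1]
wrist_force: [-0.1, 1.7, 0.4]
opening: 0.54
```

Run:
```python
from h import *
p,R,o=pose();print(p,o['opening'],o['time_s'],o['q'].round(2));goal([.526,.074,.2],.305)
```

```text
[0.43380089 0.18856488 0.21003493] 0.540148928964988 1.15 [ 0.16 -0.03  1.88 -0.    1.3  -1.7 ]
sign 1 rotvec [-0.0209 -0.0004  0.0009] shift [  10.14 -135.81   56.39] deg 1.2
sign -1 rotvec [3.1207e+00 1.4000e-03 7.0000e-04] shift [  10.14 -135.81   56.39] deg 178.8
```

Request:
{"op": "servo_tool", "data": {"targets": [[-0.02,0,0,2,-34,14,0.08],[-0.02,0,0,5,-70,29,0.08],[-0.02,0,0,8,-108,45,0.08],[-0.02,0,0,10,-136,56,0.08],[-0.02,0,0,10,-136,56,0.08],[-0.02,0,0,10,-136,56,0.08],[-0.02,0,0,10,-136,56,0.08],[-0.02,0,0,10,-136,56,0.08]]}}

```text
time_s: 2.15
eef_pos: [0.5253, 0.0745, 0.2003]
eef_rot: [0.699, -0.108, 0.699, 0.107]
wrist_force: [-0.5, -0.3, -0.6]
opening: 0.543
```

Run:
```python
from h import *
import pickle
p,R,o=pose();print(p,o['opening'],o['time_s'],o['wrist_force'])
c=snap('wrist','w1.png');pickle.dump((p,R.as_matrix(),c),open('w1.pkl','wb'))
```

```text
[0.52529325 0.07448889 0.20027042] 0.5427700574215222 2.15 [-0.51777563 -0.25152952 -0.60791299]
```

View pics/w1.png

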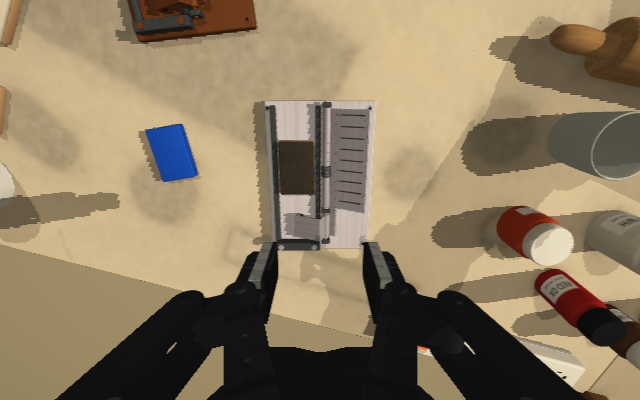

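```bash
cat >> h.py <<'E'
def wray(w,u,v,z):
    p,Rm,c=w;T=np.array(c['tool_from_camera']);d=np.linalg.inv(np.array(c['intrinsics']))@[u,v,1.]
    o=p+Rm@T[:3,3];d=Rm@T[:3,:3]@d;return o+d*(z-o[2])/d[2]
E
python3 - <<'E'
from h import *
import pickle
w=pickle.load(open('w1.pkl','rb'));im=w[2]['pixels']
cv2.imwrite('pics/w1z.png',cv2.resize(im[90:260,240:400],None,fx=3.5,fy=3.5,interpolation=cv2.INTER_CUBIC))
cv2.imwrite('pics/w1f.png',cv2.resize(im[230:330,200:430],None,fx=3.4,fy=3.4,interpolation=cv2.INTER_CUBIC))
E
```

```text
(no output)
```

View pics/w1z.png

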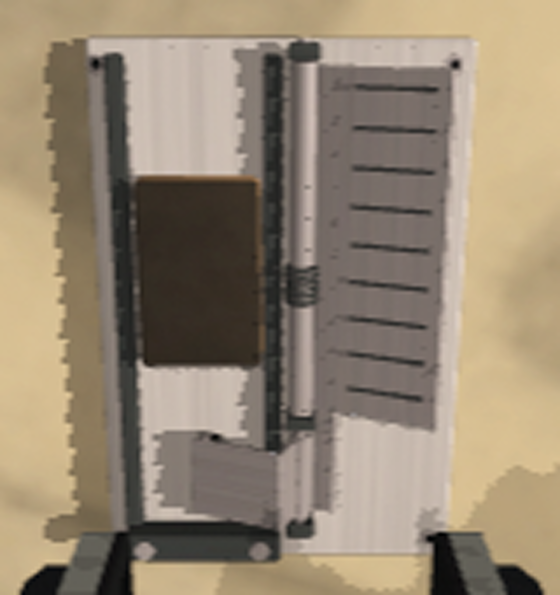

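View pics/w1f.png

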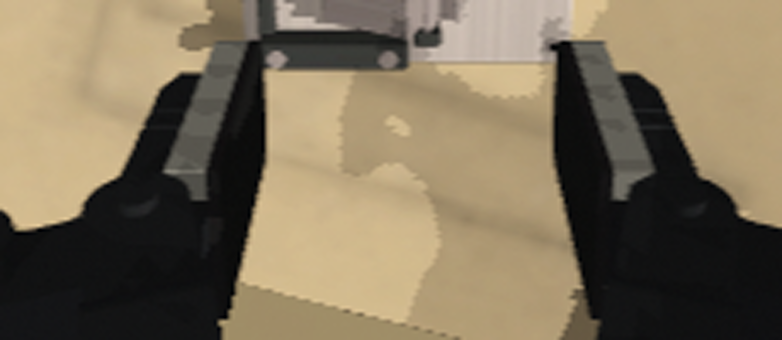

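Run:
```python
from h import *
import pickle
w=pickle.load(open('w1.pkl','rb'));T=np.array(w[2]['tool_from_camera']);K=np.linalg.inv(np.array(w[2]['intrinsics']))
for u,v in((215,42),(247,42),(570,42),(605,42)):
    d=T[:3,:3]@K@[200+u/3.4,230+v/3.4,1];o=T[:3,3];print('tip',(o+d*(-.011-o[2])/d[2])*1e3)
f=lambda u,v,z:wray(w,240+u/3.5,90+v/3.5,z)[:2]
BR,BL,TL=f(88,40,.01),f(476,38,.01),f(443,553,.01)
d=TL-BL;d2=BL-BR
print(np.linalg.norm(d),np.linalg.norm(d2));y1=np.arctan2(d[1],d[0]);y2=np.arctan2(-d2[0],d2[1]);print(y1,y2)
yaw=(3*y1+2*y2)/5
ex=np.array([np.cos(yaw),np.sin(yaw)]);ey=np.array([-ex[1],ex[0]])
Os=[P-ex*a/1e3-ey*b/1e3 for P,a,b in((BR,-90,-34),(BL,-90,88),(TL,90,88))];print(Os)
O=np.mean(Os,axis=0);print(yaw,O)
g=lambda u,v,z:((f(u,v,z)-O)@ex*1e3,(f(u,v,z)-O)@ey*1e3)
print('tile near',g(135,178,.022),g(259,178,.022),'far',g(145,366,.022),g(260,364,.022))
print('rail near',g(114,55,.016),g(273,55,.016)); print('barrel',g(303,60,.022),g(300,520,.022)); print('bar near inner/outer',g(325,65,.019),g(452,70,.034),g(435,430,.034))
print('stop face', g(205,523,.024), 'jaw',g(235,440,.02))
```

```text
tip [ -5.33748231 -30.46620106 -11.        ]
tip [ -5.35024697 -25.53693069 -11.        ]
tip [ -5.47897344  24.1727735  -11.        ]
tip [ -5.49290938  29.55434855 -11.        ]
0.17871233466240943 0.11998727537330962
0.2976734522785478 0.30904316219291855
[array([0.54421207, 0.05272036]), array([0.54403054, 0.05055256]), array([0.54304138, 0.04939283])]
0.3022213362442961 [0.54376133 0.05088858]
tile near (np.float64(-48.35964954825894), np.float64(-17.98450403946602)) (np.float64(-48.43624704186097), np.float64(20.56849916310024)) far (np.float64(13.237921233512267), np.float64(-17.340151373569746)) (np.float64(12.463285084805133), np.float64(20.61757278183262))
rail near (np.float64(-84.76487430209464), np.float64(-23.629885695454888)) (np.float64(-84.85816273436474), np.float64(24.888364278062404))
barrel (np.float64(-83.60314670620684), np.float64(33.92915736820965)) (np.float64(69.53103192216261), np.float64(34.273203124704885))
bar near inner/outer (np.float64(-82.06935368412809), np.float64(40.675917449026)) (np.float64(-81.28960147265326), np.float64(76.85242250212345)) (np.float64(30.93123180732047), np.float64(77.54571355401397))
stop face (np.float64(69.73790627552647), np.float64(1.3937954065979854)) jaw (np.float64(40.38167653892107), np.float64(11.951543454823629))
```

```bash
cat >> h.py <<'E'
YAW=.302;O=np.array([.5438,.0509])
ex=np.array([np.cos(YAW),np.sin(YAW)]);ey=np.array([-ex[1],ex[0]])
def fgoal(x,y,z): a=O+ex*x/1e3+ey*y/1e3; goal([a[0],a[1],z/1e3],YAW)
def fx():
    p,R,o=pose();d=p[:2]-O;print('fix TCP',round(d@ex*1e3,2),round(d@ey*1e3,2),'z',round(p[2]*1e3,2),'F',o['wrist_force'].round(2),'open',round(o['opening'],3),'t',round(o['time_s'],2))
E
python3 - <<'E'
from h import *
fx();fgoal(-65,31,45)
E
```

```text
fix TCP -10.61 27.87 z 200.3 F [ 0.41 -0.17 -0.05] open 0.54 t 2.2
sign 1 rotvec [ 0.0031 -0.0002  0.001 ] shift [155.31   3.45 -54.35] deg 0.2
sign -1 rotvec [-3.1385e+00 -1.5000e-03 -3.0000e-04] shift [155.31   3.45 -54.35] deg 179.8
```

Request:
{"op": "servo_tool", "data": {"targets": [[0.003,0,0,15,0.5,-8,0.08],[0.003,0,0,40,1,-18,0.08],[0.003,0,0,75,2,-30,0.08],[0.003,0,0,110,3,-42,0.08],[0.003,0,0,140,3.5,-52,0.08],[0.003,0,0,155,3.5,-54.4,0.08],[0.003,0,0,155,3.5,-54.4,0.08],[0.003,0,0,155,3.5,-54.4,0.08]]}}

```text
time_s: 3.2
eef_pos: [0.4737, 0.0611, 0.0463]
eef_rot: [0.7, -0.107, 0.698, 0.106]
wrist_force: [0.2, 0.7, -0.5]
opening: 0.541
```

Run:
```python
from h import *
import pickle
fx()
p,R,o=pose()
c=snap('wrist','w2.png');pickle.dump((p,R.as_matrix(),c),open('w2.pkl','wb'));fgoal(-65,31,22)
```

```text
fix TCP -63.85 30.6 z 46.32 F [ 0.23  0.67 -0.5 ] open 0.541 t 3.2
sign 1 rotvec [0.0003 0.0023 0.002 ] shift [24.54  0.52 -1.41] deg 0.2
sign -1 rotvec [-3.1413 -0.0032  0.0036] shift [24.54  0.52 -1.41] deg 180.0
```

View pics/w2.png

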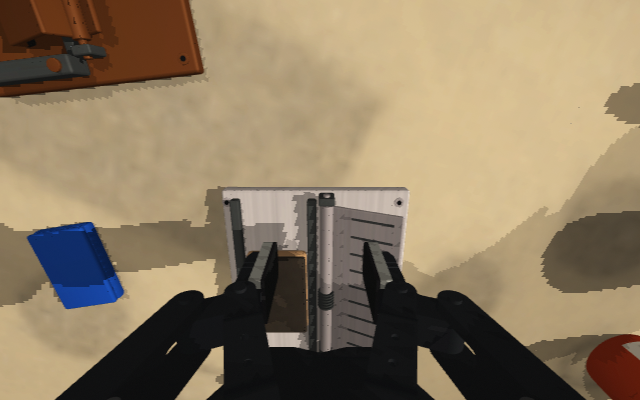

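Run:
```python
from h import *
import pickle
w=pickle.load(open('w2.pkl','rb'));im=w[2]['pixels']
cv2.imwrite('pics/w2z.png',cv2.resize(im[180:350,215:415],None,fx=3.9,fy=3.5,interpolation=cv2.INTER_CUBIC))
def g(u,v,z):
    d=wray(w,u,v,z)[:2]-O;return (d@ex*1e3).round(1),(d@ey*1e3).round(1)
print('near corners',g(222,188,.01),g(408,188,.01)); print('tile near',g(290,251,.022),g(306,251,.022)); print('rails',g(236,200,.016),g(312,200,.016),'barrel',g(326,195,.022))
print('bar',g(337,206,.02),g(396,214,.034))
```

```text
near corners (np.float64(-91.7), np.float64(-32.9)) (np.float64(-91.7), np.float64(86.1))
tile near (np.float64(-53.0), np.float64(10.5)) (np.float64(-53.0), np.float64(20.8))
rails (np.float64(-85.7), np.float64(-22.9)) (np.float64(-85.7), np.float64(24.8)) barrel (np.float64(-91.0), np.float64(33.4))
bar (np.float64(-83.2), np.float64(40.3)) (np.float64(-83.6), np.float64(73.2))
```

View pics/w2z.png

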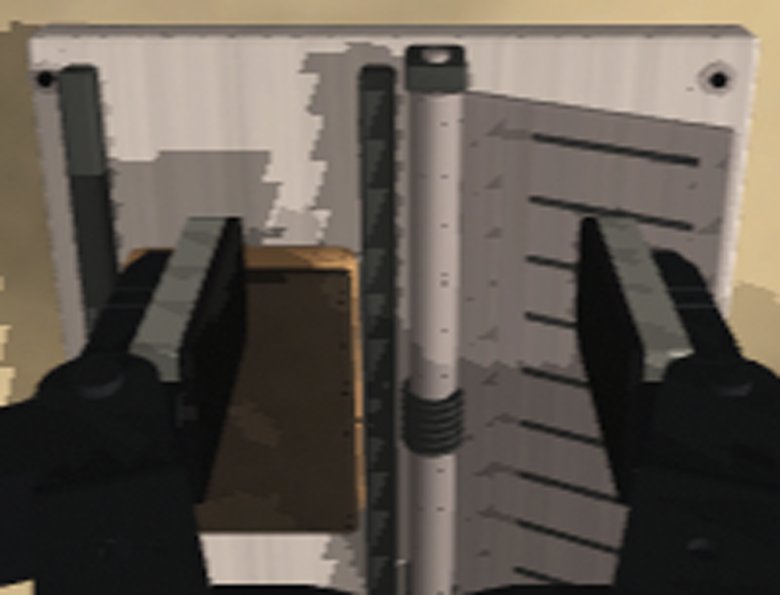

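Request:
{"op": "servo_tool", "data": {"targets": [[0,0.002,0.002,2,0.5,-3.4,0.08],[0,0.002,0.002,5,0.5,-3.4,0.08],[0,0.002,0.002,9,0.5,-3.4,0.08],[0,0.002,0.002,14,0.5,-3.4,0.08],[0,0.002,0.002,18,0.5,-3.4,0.08],[0,0.002,0.002,21,0.5,-3.4,0.08],[0,0.002,0.002,23,0.5,-3.4,0.08],[0,0.002,0.002,23,0.5,-3.4,0.08]]}}

```text
time_s: 4.25
eef_pos: [0.4706, 0.0606, 0.0235]
eef_rot: [0.699, -0.106, 0.699, 0.107]
wrist_force: [-0.2, 0.5, 1.3]
opening: 0.539
```

Run:
```python
from h import *
import pickle
fx()
p,R,o=pose()
c=snap('wrist','w3.png');pickle.dump((p,R.as_matrix(),c),open('w3.pkl','wb'));fgoal(-67,31,14)
cv2.imwrite('pics/w3z.png',cv2.resize(c['pixels'][180:350,215:415],None,fx=3.9,fy=3.5,interpolation=cv2.INTER_CUBIC))
```

```text
fix TCP -66.99 31.05 z 23.51 F [-0.16  0.46  1.26] open 0.539 t 4.25
sign 1 rotvec [ 0.0003  0.0002 -0.    ] shift [ 9.58 -0.03 -0.  ] deg 0.0
sign -1 rotvec [-3.1413e+00  1.0000e-04  3.0000e-04] shift [ 9.58 -0.03 -0.  ] deg 180.0
```

View pics/w3z.png

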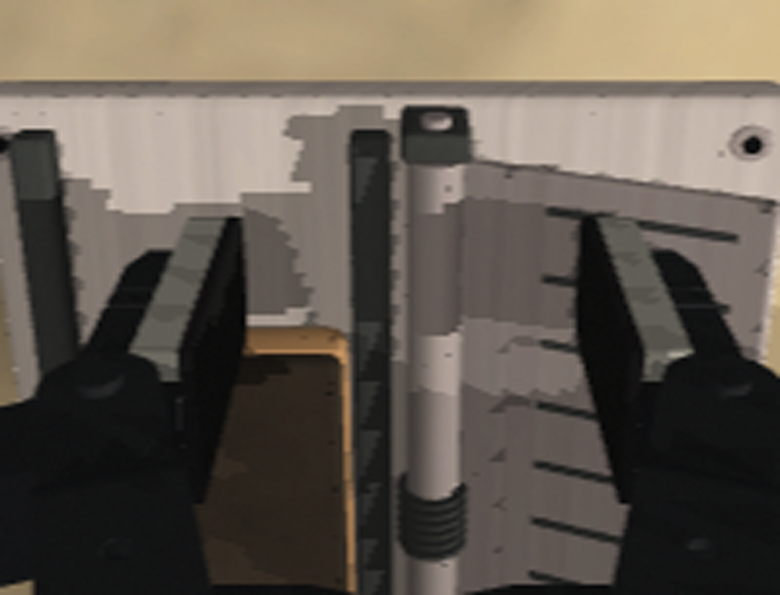

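Request:
{"op": "servo_tool", "data": {"targets": [[0,0,0,1,0,0,0.08],[0,0,0,2,0,0,0.08],[0,0,0,3,0,0,0.08],[0,0,0,4,0,0,0.08],[0,0,0,5,0,0,0.08],[0,0,0,6,0,0,0.08],[0,0,0,6,0,0,0.08],[0,0,0,6,0,0,0.08]]}}

```text
time_s: 5.3
eef_pos: [0.4707, 0.0606, 0.0176]
eef_rot: [0.699, -0.106, 0.699, 0.106]
wrist_force: [-0.5, 2.6, 3.5]
opening: 0.539
```

Run:
```python
from h import *
fx()
```

```text
fix TCP -66.88 31.02 z 17.64 F [-0.54  2.56  3.5 ] open 0.539 t 5.3
```

Request:
{"op": "servo_tool", "data": {"targets": [[0,0,0,0.7,0,0,0.08],[0,0,0,1.4,0,0,0.08],[0,0,0,2.1,0,0,0.08],[0,0,0,2.8,0,0,0.08],[0,0,0,3.5,0,0,0.08],[0,0,0,4,0,0,0.08],[0,0,0,4,0,0,0.08],[0,0,0,4,0,0,0.08]]}}

```text
time_s: 6.3
eef_pos: [0.4707, 0.0607, 0.0137]
eef_rot: [0.699, -0.106, 0.699, 0.107]
wrist_force: [-1.2, 3.4, 5.2]
opening: 0.542
```

Run:
```python
from h import *
import pickle
fx()
p,R,o=pose()
c=snap('wrist','w4.png');pickle.dump((p,R.as_matrix(),c),open('w4.pkl','wb'))
cv2.imwrite('pics/w4z.png',cv2.resize(c['pixels'][180:350,215:415],None,fx=3.9,fy=3.5,interpolation=cv2.INTER_CUBIC))
```

```text
fix TCP -66.87 31.11 z 13.66 F [-1.21  3.45  5.16] open 0.542 t 6.3
```

View pics/w4z.png

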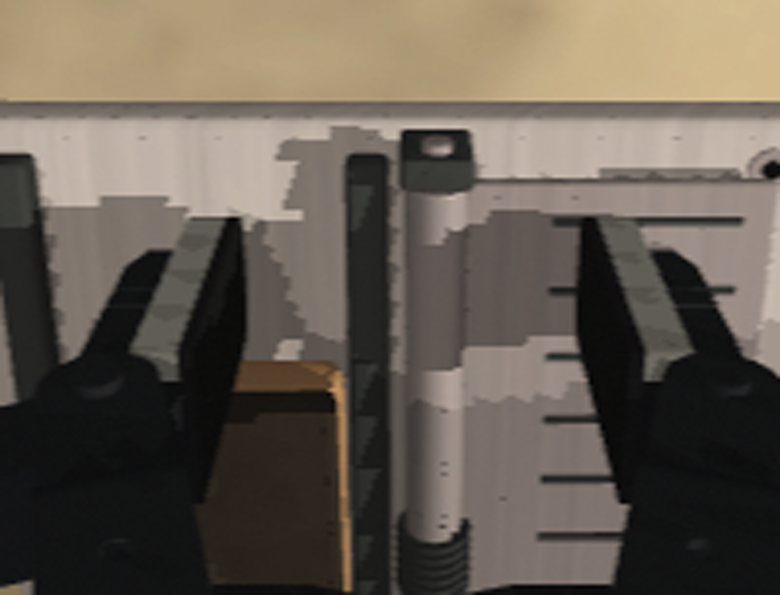

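Request:
{"op": "servo_tool", "data": {"targets": [[0,0,0,0.4,0,0,0.08],[0,0,0,0.8,0,0,0.08],[0,0,0,1.2,0,0,0.08],[0,0,0,1.2,0,0,0.08],[0,0,0,1.2,0,0,0.08],[0,0,0,1.2,0,0,0.08],[0,0,0,1.2,0,0,0.08],[0,0,0,1.2,0,0,0.08]]}}

```text
time_s: 7.35
eef_pos: [0.4707, 0.0606, 0.0126]
eef_rot: [0.699, -0.106, 0.699, 0.107]
wrist_force: [-1.3, 2.3, 7.4]
opening: 0.544
```

Run:
```python
from h import *
import pickle
fx()
p,R,o=pose()
c=snap('wrist','w5.png');pickle.dump((p,R.as_matrix(),c),open('w5.pkl','wb'))
cv2.imwrite('pics/w5z.png',cv2.resize(c['pixels'][200:280,320:420],None,fx=7,fy=7,interpolation=cv2.INTER_CUBIC))
c=snap('scene','s5.png')
cv2.imwrite('pics/s5z.png',cv2.resize(c['pixels'][180:235,280:370],None,fx=8,fy=8,interpolation=cv2.INTER_CUBIC))
```

```text
fix TCP -66.85 31.0 z 12.6 F [-1.3   2.29  7.43] open 0.544 t 7.35
```

View pics/w5z.png

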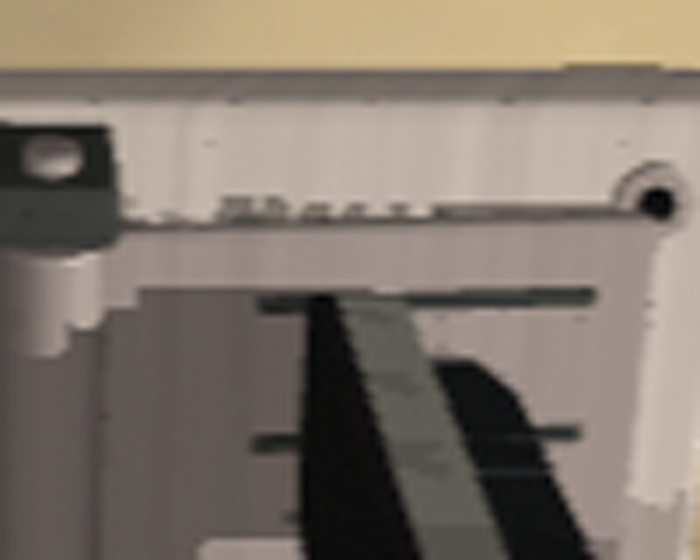

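View pics/s5z.png

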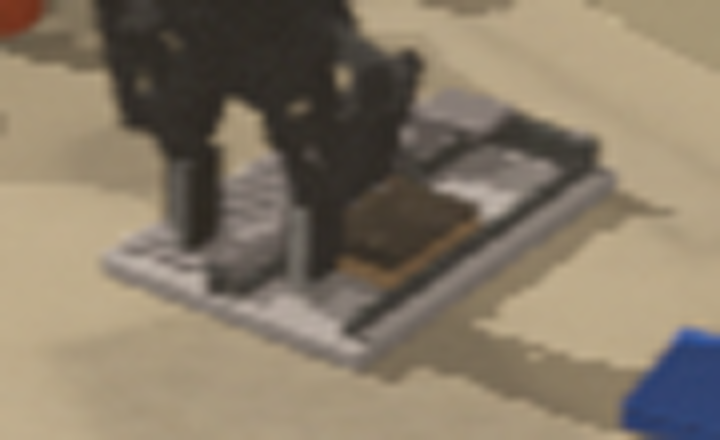

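Request:
{"op": "servo_tool", "data": {"targets": [[0,0,0,-0.5,0,0,0.08],[0,0,0,-0.5,0,4,0.08],[0,0,0,-0.5,0,8,0.08],[0,0,0,-0.5,0,12,0.08],[0,0,0,-0.5,0,16,0.08],[0,0,0,-0.5,0,20,0.08],[0,0,0,-0.5,0,24,0.08],[0,0,0,-0.5,0,26,0.08]]}}

```text
time_s: 8.45
eef_pos: [0.4938, 0.0678, 0.0125]
eef_rot: [0.698, -0.107, 0.7, 0.107]
wrist_force: [-6.2, -1.0, 8.5]
opening: 0.543
```

Run:
```python
from h import *
fx();fgoal(-15,31,12.9)
c=snap('wrist','w6.png')
cv2.imwrite('pics/w6z.png',cv2.resize(c['pixels'][140:340,215:425],None,fx=3.7,fy=3,interpolation=cv2.INTER_CUBIC))
c=snap('scene','s6.png')
cv2.imwrite('pics/s6z.png',cv2.resize(c['pixels'][180:235,280:370],None,fx=8,fy=8,interpolation=cv2.INTER_CUBIC))
```

```text
fix TCP -42.69 31.01 z 12.52 F [-6.23 -1.05  8.5 ] open 0.543 t 8.45
sign 1 rotvec [ 0.0013 -0.0039 -0.0002] shift [-0.49 -0.05 27.69] deg 0.2
sign -1 rotvec [-3.1403e+00  3.0000e-04 -6.2000e-03] shift [-0.49 -0.05 27.69] deg 179.9
```

View pics/w6z.png

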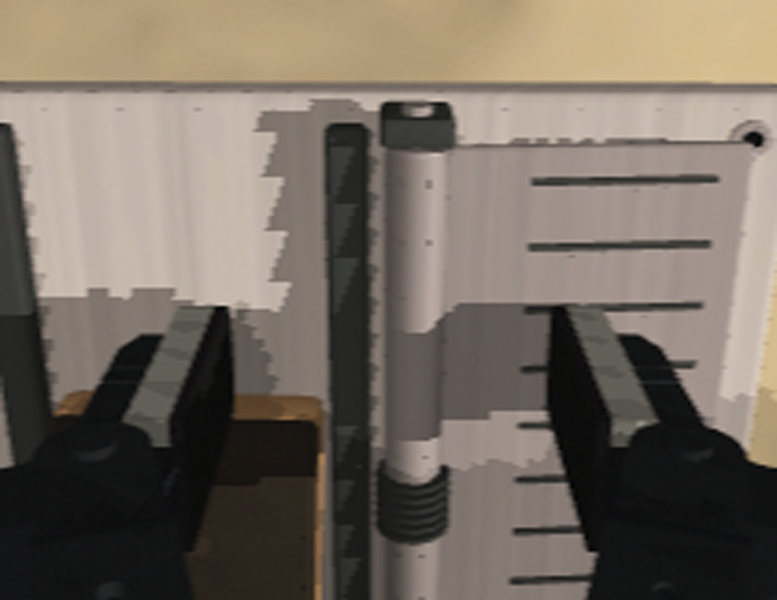

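View pics/s6z.png

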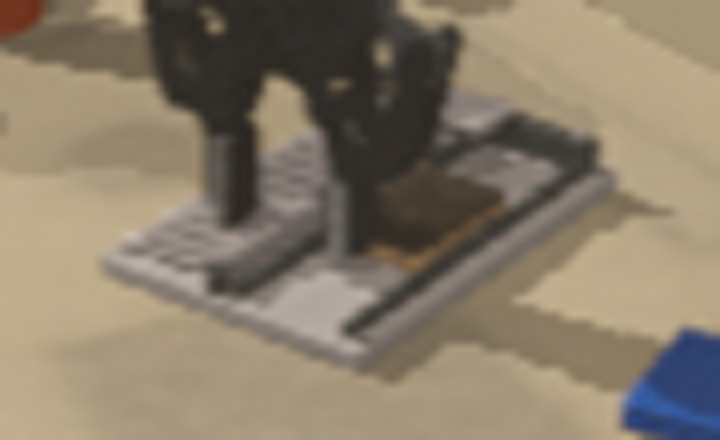

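Request:
{"op": "servo_tool", "data": {"targets": [[0,0,0,-1.0,0,0,0.08],[0,-0.002,0,-1.0,0,4,0.08],[0,-0.004,0,-1.0,0,8,0.08],[0,-0.004,0,-1.0,0,12,0.08],[0,-0.004,0,-1.0,0,16,0.08],[0,-0.004,0,-1.0,0,20,0.08],[0,-0.004,0,-1.0,0,24,0.08],[0,-0.004,0,-1.0,0,27,0.08]]}}

```text
time_s: 9.55
eef_pos: [0.5177, 0.0752, 0.013]
eef_rot: [0.697, -0.107, 0.701, 0.107]
wrist_force: [-8.5, -2.3, 10.9]
opening: 0.541
```

Run:
```python
from h import *
fx();fgoal(-15,31,12.9)
c=snap('wrist','w7.png')
cv2.imwrite('pics/w7z.png',cv2.resize(c['pixels'][140:340,215:425],None,fx=3.7,fy=3,interpolation=cv2.INTER_CUBIC))
c=snap('scene','s7.png')
cv2.imwrite('pics/s7z.png',cv2.resize(c['pixels'][180:235,280:370],None,fx=8,fy=8,interpolation=cv2.INTER_CUBIC))
```

```text
fix TCP -17.69 30.92 z 13.01 F [-8.5  -2.31 10.88] open 0.541 t 9.55
sign 1 rotvec [ 0.0021 -0.0046 -0.0002] shift [0.09 0.07 2.69] deg 0.3
sign -1 rotvec [-3.1395e+00  3.0000e-04 -7.2000e-03] shift [0.09 0.07 2.69] deg 179.9
```

View pics/w7z.png

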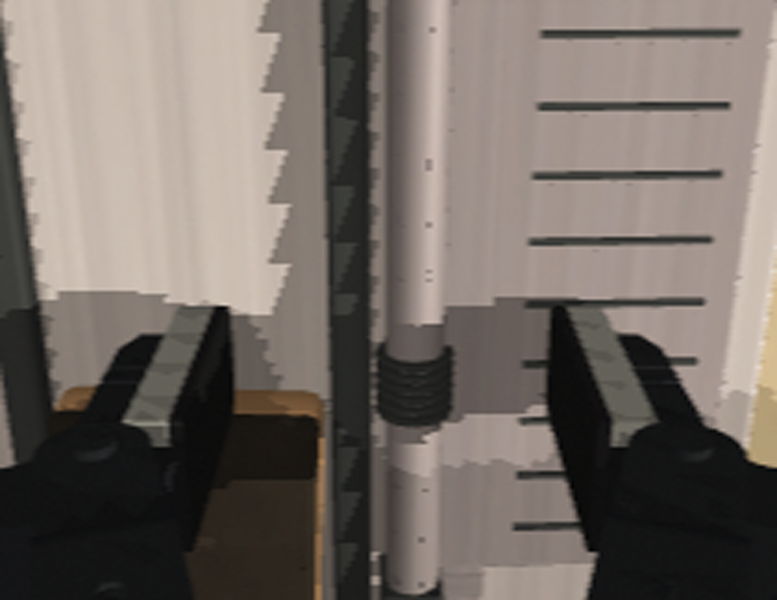

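View pics/s7z.png

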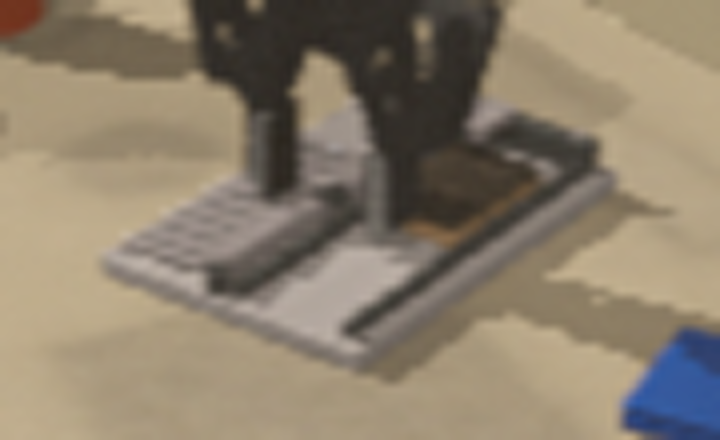

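Request:
{"op": "servo_tool", "data": {"targets": [[0,-0.004,0,-0.4,0,0,0.08],[0,-0.004,0,-0.8,0,0,0.08],[0,-0.004,0,-0.8,0,0,0.08],[0,-0.004,0,-0.8,0,0,0.08],[0,-0.004,0,-0.8,0,2,0.08],[0,-0.004,0,-0.8,0,4,0.08],[0,-0.004,0,-0.8,0,6,0.08],[0,-0.004,0,-0.8,0,8,0.08]]}}

```text
time_s: 10.65
eef_pos: [0.5237, 0.0768, 0.0134]
eef_rot: [0.697, -0.108, 0.701, 0.107]
wrist_force: [-7.0, -1.6, 10.5]
opening: 0.541
```

Run:
```python
from h import *
fx();fgoal(2,31,13.2)
c=snap('wrist','w8.png')
cv2.imwrite('pics/w8z.png',cv2.resize(c['pixels'][140:340,215:425],None,fx=3.7,fy=3,interpolation=cv2.INTER_CUBIC))
c=snap('scene','s8.png')
cv2.imwrite('pics/s8z.png',cv2.resize(c['pixels'][180:235,280:370],None,fx=8,fy=8,interpolation=cv2.INTER_CUBIC))
```

```text
fix TCP -11.51 30.76 z 13.35 F [-6.96 -1.64 10.48] open 0.541 t 10.65
sign 1 rotvec [ 0.0028 -0.0048 -0.0002] shift [ 0.09  0.2  13.51] deg 0.3
sign -1 rotvec [-3.1388e+00  3.0000e-04 -7.6000e-03] shift [ 0.09  0.2  13.51] deg 179.8
```

View pics/w8z.png

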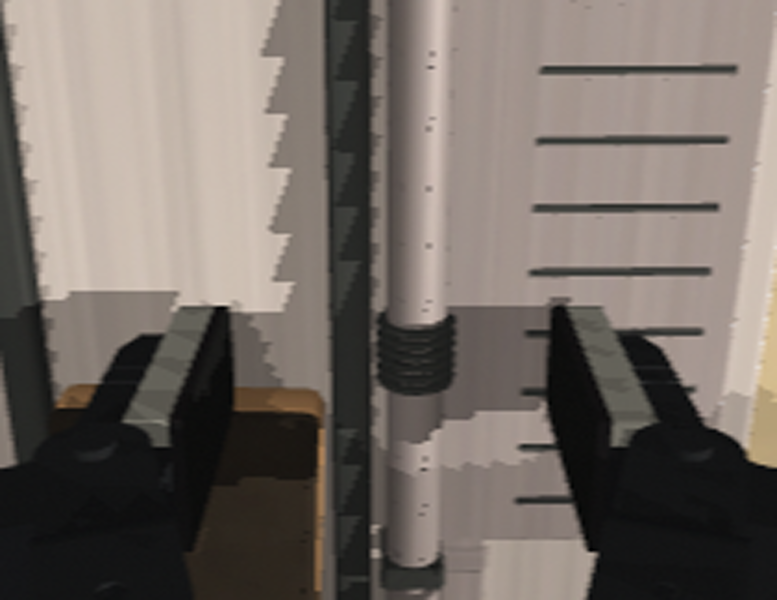

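View pics/s8z.png

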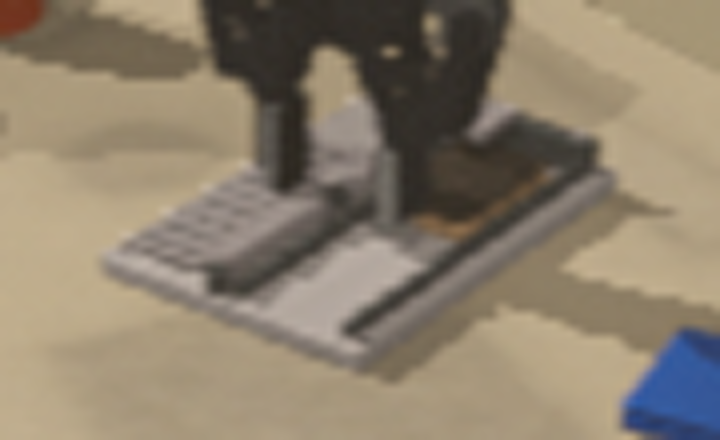

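Request:
{"op": "servo_tool", "data": {"targets": [[0,-0.005,0,-0.5,0.1,1,0.08],[0,-0.005,0,-0.5,0.1,3,0.08],[0,-0.005,0,-0.5,0.1,5,0.08],[0,-0.005,0,-0.5,0.1,7,0.08],[0,-0.005,0,-0.5,0.1,9,0.08],[0,-0.005,0,-0.5,0.1,11,0.08],[0,-0.005,0,-0.5,0.1,12.5,0.08],[0,-0.005,0,-0.5,0.1,12.5,0.08]]}}

```text
time_s: 11.75
eef_pos: [0.534, 0.08, 0.0134]
eef_rot: [0.698, -0.108, 0.7, 0.107]
wrist_force: [-7.1, -2.0, 8.7]
opening: 0.539
```

Run:
```python
from h import *
fx();fgoal(2,31,13.2)
c=snap('wrist','w9.png')
cv2.imwrite('pics/w9z.png',cv2.resize(c['pixels'][140:340,215:425],None,fx=3.7,fy=3,interpolation=cv2.INTER_CUBIC))
c=snap('scene','s9.png')
cv2.imwrite('pics/s9z.png',cv2.resize(c['pixels'][180:235,280:370],None,fx=8,fy=8,interpolation=cv2.INTER_CUBIC))
```

```text
fix TCP -0.67 30.69 z 13.42 F [-7.08 -1.97  8.67] open 0.539 t 11.75
sign 1 rotvec [ 0.0036 -0.0037 -0.    ] shift [0.21 0.3  2.67] deg 0.3
sign -1 rotvec [-3.1379  0.     -0.0058] shift [0.21 0.3  2.67] deg 179.8
```

View pics/w9z.png

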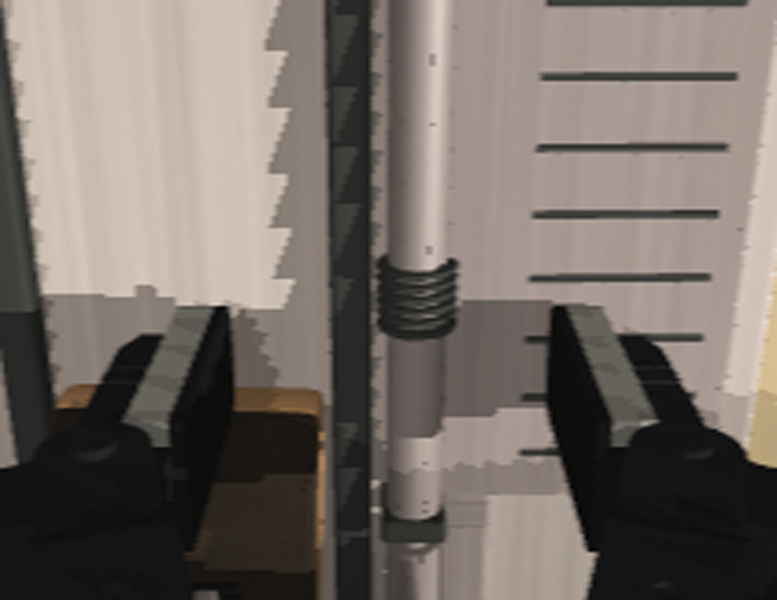

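View pics/s9z.png

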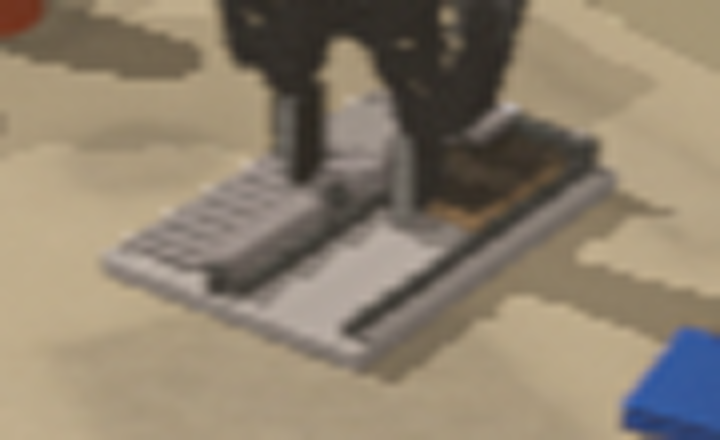

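Request:
{"op": "servo_tool", "data": {"targets": [[0,-0.004,0,-0.2,0.2,1,0.08],[0,-0.004,0,-0.2,0.2,2,0.08],[0,-0.004,0,-0.2,0.2,3,0.08],[0,-0.004,0,-0.2,0.2,4,0.08],[0,-0.004,0,-0.2,0.2,4.5,0.08],[0,-0.004,0,-0.2,0.2,4.5,0.08],[0,-0.004,0,-0.2,0.2,4.5,0.08],[0,-0.004,0,-0.2,0.2,4.5,0.08]]}}

```text
time_s: 12.85
eef_pos: [0.536, 0.0807, 0.0132]
eef_rot: [0.697, -0.108, 0.701, 0.108]
wrist_force: [-8.0, -2.7, 10.9]
opening: 0.54
```

Run:
```python
from h import *
fx()
```

```text
fix TCP 1.42 30.74 z 13.24 F [-8.   -2.66 10.87] open 0.54 t 12.85
```

Request:
{"op": "servo_tool", "data": {"targets": [[0,-0.004,0,-0.3,0.2,2,0.08],[0,-0.004,0,-0.3,0.2,3,0.08],[0,-0.004,0,-0.3,0.2,4,0.08],[0,-0.004,0,-0.3,0.2,5,0.08],[0,-0.004,0,-0.3,0.2,5,0.08],[0,-0.004,0,-0.3,0.2,5,0.08],[0,-0.004,0,-0.3,0.2,5,0.08],[0,-0.004,0,-0.3,0.2,5,0.08]]}}

```text
time_s: 13.85
eef_pos: [0.5384, 0.0814, 0.0132]
eef_rot: [0.697, -0.108, 0.701, 0.108]
wrist_force: [-9.3, -2.7, 12.0]
opening: 0.545
```

Run:
```python
from h import *
fx()
c=snap('wrist','w10.png')
cv2.imwrite('pics/w10z.png',cv2.resize(c['pixels'][140:340,215:425],None,fx=3.7,fy=3,interpolation=cv2.INTER_CUBIC))
c=snap('scene','s10.png')
cv2.imwrite('pics/s10z.png',cv2.resize(c['pixels'][180:235,280:370],None,fx=8,fy=8,interpolation=cv2.INTER_CUBIC))
```

```text
fix TCP 3.88 30.73 z 13.22 F [-9.3  -2.74 12.04] open 0.545 t 13.85
```

View pics/w10z.png

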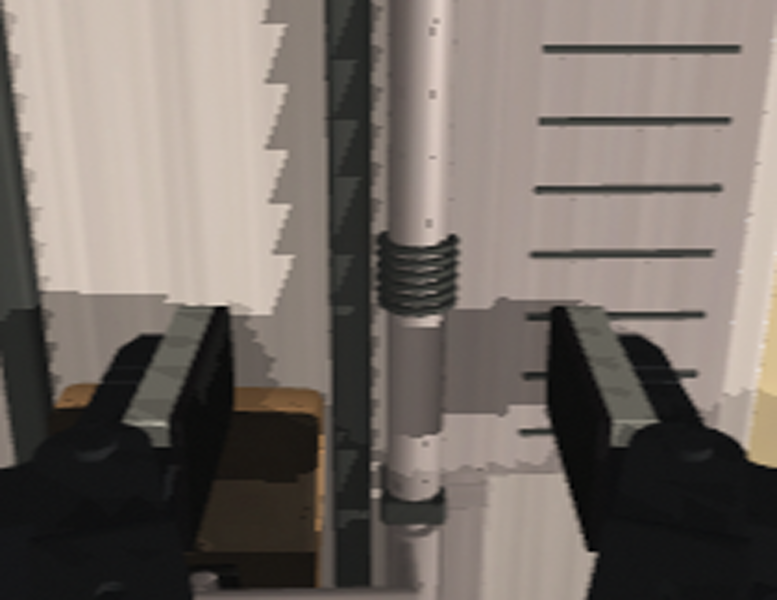

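View pics/s10z.png

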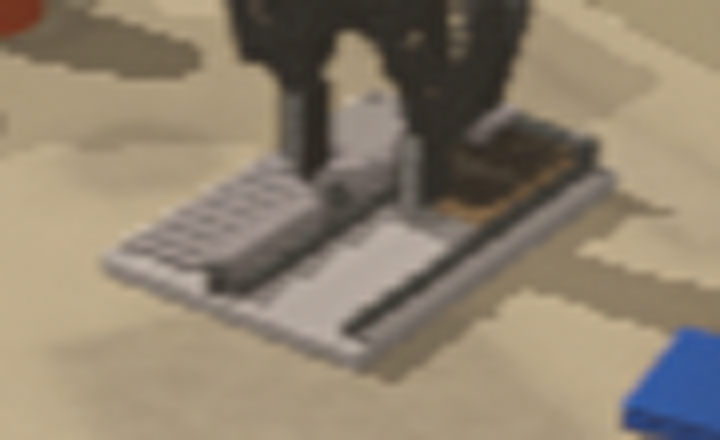

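Request:
{"op": "servo_tool", "data": {"targets": [[0,-0.005,0,-0.7,0.2,1,0.08],[0,-0.005,0,-0.7,0.2,3,0.08],[0,-0.005,0,-0.7,0.2,4,0.08],[0,-0.005,0,-0.7,0.2,5,0.08],[0,-0.005,0,-0.7,0.2,5,0.08],[0,-0.005,0,-0.7,0.2,5,0.08],[0,-0.005,0,-0.7,0.2,5,0.08],[0,-0.005,0,-0.7,0.2,5,0.08]]}}

```text
time_s: 14.95
eef_pos: [0.5386, 0.0815, 0.0133]
eef_rot: [0.695, -0.109, 0.703, 0.108]
wrist_force: [-16.2, -5.8, 18.3]
opening: 0.54
```

Run:
```python
from h import *
fx()
p,R,o=pose();w=(p,R.as_matrix(),snap('wrist','w11.png'))
import pickle;pickle.dump(w,open('w11.pkl','wb'))
cv2.imwrite('pics/w11z.png',cv2.resize(w[2]['pixels'][140:340,215:425],None,fx=3.7,fy=3,interpolation=cv2.INTER_CUBIC))
c=snap('top','t11.png')
cv2.imwrite('pics/t11z.png',cv2.resize(c['pixels'][140:240,250:350],None,fx=6,fy=6,interpolation=cv2.INTER_CUBIC))
```

```text
fix TCP 4.17 30.75 z 13.3 F [-16.21  -5.85  18.25] open 0.54 t 14.95
```

View pics/w11z.png

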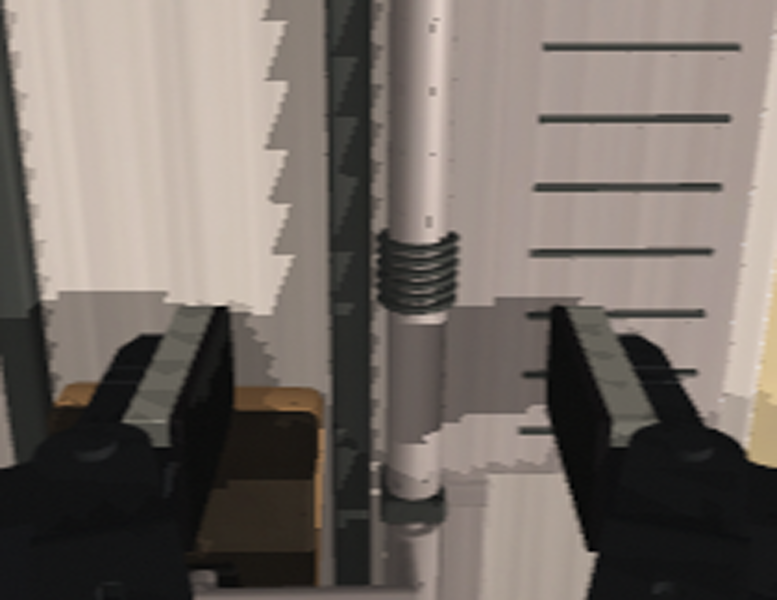

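View pics/t11z.png

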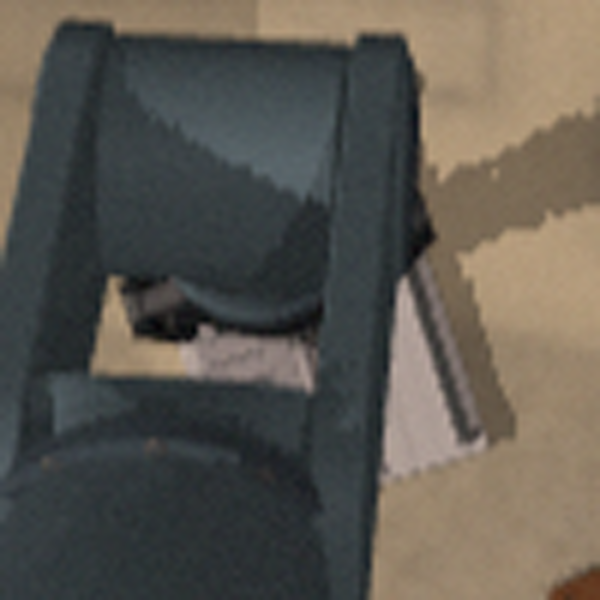

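Request:
{"op": "servo_tool", "data": {"targets": [[0,-0.006,0,-0.1,0.2,1,0.08],[0,-0.006,0,-0.1,0.2,-1,0.08],[0,-0.006,0,-0.1,0.2,-2.5,0.08],[0,-0.006,0,-0.1,0.2,-4,0.08],[0,-0.006,0,-0.1,0.2,-4,0.08],[0,-0.006,0,-0.1,0.2,-4,0.08],[0,-0.006,0,-0.1,0.2,-4,0.08],[0,-0.006,0,-0.1,0.2,-4,0.08]]}}

```text
time_s: 16.05
eef_pos: [0.5369, 0.0802, 0.0144]
eef_rot: [0.698, -0.109, 0.699, 0.108]
wrist_force: [2.4, 2.5, 5.5]
opening: 0.539
```

Run:
```python
from h import *
fx()
c=snap('wrist','w12.png')
cv2.imwrite('pics/w12z.png',cv2.resize(c['pixels'][140:340,215:425],None,fx=3.7,fy=3,interpolation=cv2.INTER_CUBIC))
```

```text
fix TCP 2.13 29.98 z 14.44 F [2.39 2.52 5.46] open 0.539 t 16.05
```

View pics/w12z.png

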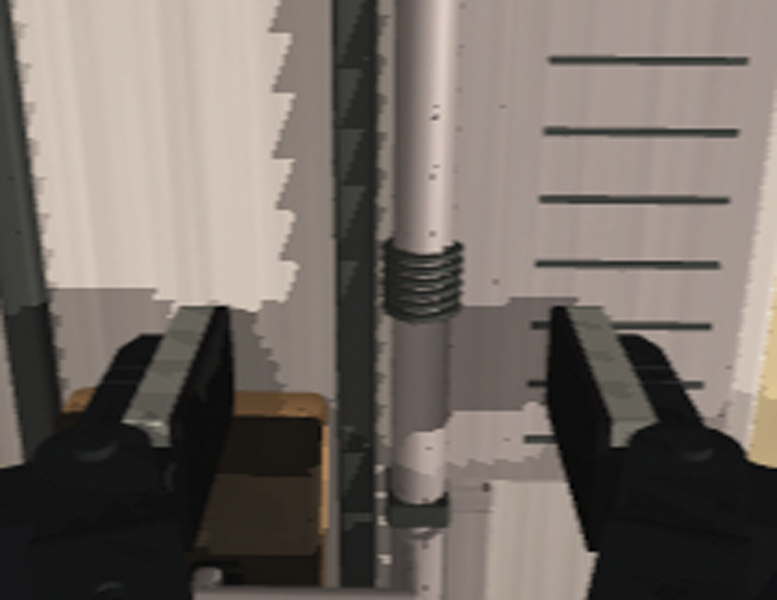

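Request:
{"op": "servo_tool", "data": {"targets": [[0,0,0,-1,0.5,-1,0.08],[0,0,0,-2,0.5,-1,0.08],[0,0,0,-3,0.5,-1,0.08],[0,0,0,-4,0.5,-1,0.08],[0,0,0,-6,0.5,-1,0.08],[0,0,0,-10,0.5,-1,0.08],[0,0,0,-16,0.5,-1,0.08],[0,0,0,-25,0.5,-1,0.08]]}}

```text
time_s: 17.1
eef_pos: [0.5357, 0.0804, 0.0398]
eef_rot: [0.698, -0.109, 0.699, 0.108]
wrist_force: [0.2, 0.2, 0.6]
opening: 0.538
```

Run:
```python
from h import *
fx();fgoal(-10,30,190)
```

```text
fix TCP 1.01 30.58 z 39.83 F [0.18 0.2  0.59] open 0.538 t 17.1
sign 1 rotvec [ 0.0054 -0.0022  0.0011] shift [-150.15   -0.69  -11.35] deg 0.3
sign -1 rotvec [-3.1362e+00 -1.8000e-03 -3.4000e-03] shift [-150.15   -0.69  -11.35] deg 179.7
```

Request:
{"op": "servo_tool", "data": {"targets": [[0.005,0,0,-15,-0.5,-1,0.08],[0.005,0,0,-40,-0.5,-3,0.08],[0.005,0,0,-75,-0.5,-6,0.08],[0.005,0,0,-110,-0.5,-9,0.08],[0.005,0,0,-140,-0.5,-11,0.08],[0.005,0,0,-150,-0.5,-11,0.08],[0.005,0,0,-150,-0.5,-11,0.08],[0.005,0,0,-150,-0.5,-11,0.08]]}}

```text
time_s: 18.1
eef_pos: [0.5247, 0.0769, 0.1885]
eef_rot: [0.698, -0.107, 0.701, 0.106]
wrist_force: [0.1, -0.7, 0.3]
opening: 0.536
```

Run:
```python
from h import *
fx()
import pickle
p,R,o=pose();w=(p,R.as_matrix(),snap('wrist','w13.png'));pickle.dump(w,open('w13.pkl','wb'))
cv2.imwrite('pics/w13z.png',cv2.resize(w[2]['pixels'][90:260,240:400],None,fx=3.5,fy=3.5,interpolation=cv2.INTER_CUBIC))
c=snap('scene','s13.png')
cv2.imwrite('pics/s13z.png',cv2.resize(c['pixels'][180:235,280:370],None,fx=8,fy=8,interpolation=cv2.INTER_CUBIC))
```

```text
fix TCP -10.48 30.47 z 188.48 F [ 0.09 -0.69  0.3 ] open 0.536 t 18.1
```

View pics/w13z.png

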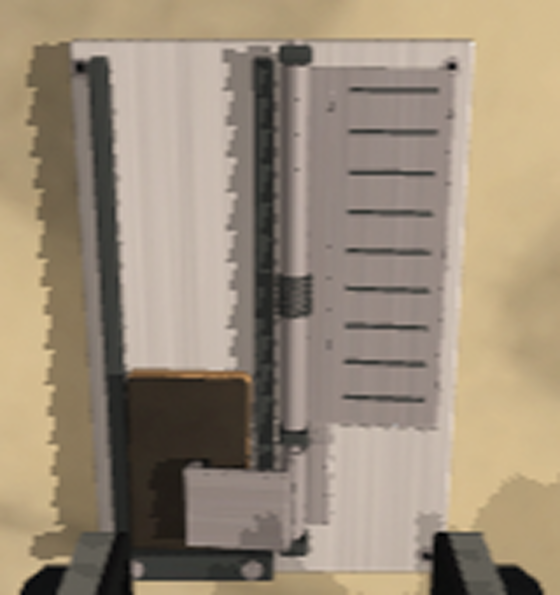

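View pics/s13z.png

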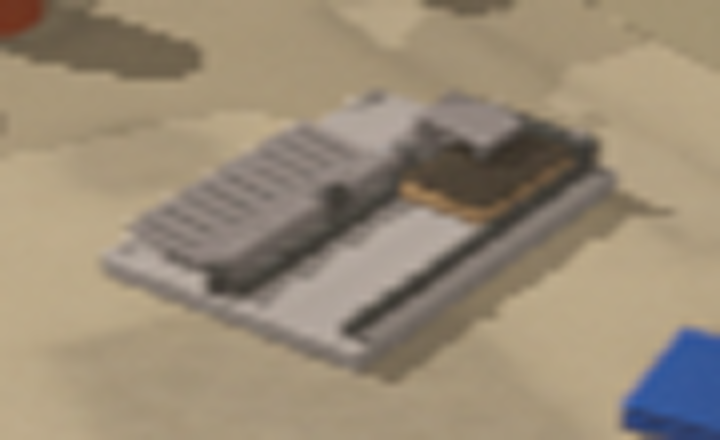

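Run:
```python
from h import *
import pickle
w=pickle.load(open('w13.pkl','rb'))
f=lambda u,v,z:((wray(w,240+u/3.5,90+v/3.5,z)[:2]-O)@ex*1e3,(wray(w,240+u/3.5,90+v/3.5,z)[:2]-O)@ey*1e3)
print('plate near/far edge',f(270,40,.01),f(380,571,.01));print('tile near top',f(190,378,.022),'near bottom',f(190,370,.010));print('stop face top',f(150,549,.024),'tile far top',f(150,548,.022),'stop back',f(200,580,.024))
cv2.imwrite('pics/w13e.png',cv2.resize(w[2]['pixels'][190:262,268:330],None,fx=8,fy=8,interpolation=cv2.INTER_CUBIC))
```

```text
plate near/far edge (np.float64(-89.90573745738021), np.float64(26.80554550582061)) (np.float64(88.87857410156705), np.float64(64.9753433594726))
tile near top (np.float64(12.639284051572082), np.float64(0.98070281428646)) near bottom (np.float64(13.936967370736445), np.float64(-0.05514385224603786))
stop face top (np.float64(72.5712242072021), np.float64(-13.98784793303429)) tile far top (np.float64(73.26932832229178), np.float64(-14.256834743564717)) stop back (np.float64(84.34816924287051), np.float64(2.4916376938768856))
```

View pics/w13e.png

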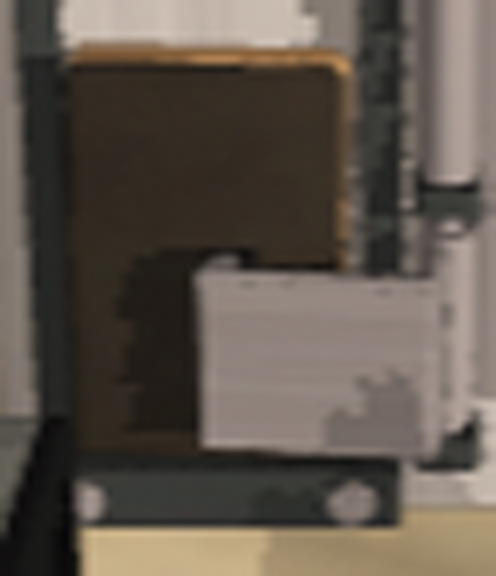

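The tile's near edge is at x ≈ +13 mm (home means +13) and its far edge meets the stop with no visible gap. The jaw is down on the tile and the arm is about 190 mm up, clear of everything. I'm handing in.

Run:
```python
from h import *
print(ctrl.hand_in());fx()
```

```text
the job is handed in; nothing more can be done
None
the job is handed in; nothing more can be done
```

The tile is home against the end stop with the clip closed on it. I handed the job in at about 18 s, with the arm clear and touching nothing.

**How it went:** One fingertip pressed the bar to about level. I held it there while the other finger slid the tile along the lane under the raised jaw. At the end, travel stalled as the force along the lane rose from about 10 to 17 N, which I took as the tile meeting the stop. I backed off about 2 mm before lifting, so the clip closed without the finger dragging on the tile.

**Last checks:**
- **Tile position:** the near edge measured at fixture x +12.6 to +13.9 mm, where home is +13. No gap to the stop is visible.
- **Clip:** the jaw is resting on the tile and the bar is partly up.
- **Robot:** wrist force was about 0, with the tool about 190 mm up.
- **Other things:** I never moved near the spare tiles, jar, cup or look-alikes. I did not check each of them individually afterwards.

**What disagreed:**
- The stall came at tool x 4.2 mm rather than the expected 2 mm, which I put down to calibration and the finger's width.
- The downward press ran at 8–18 N rather than 5 N while sliding. I put that down to friction and to pressing slightly past level at times.
- The stop face measured about 2.5 mm short of its nominal +75 mm, which is roughly the calibration error.

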